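# Pin the brush arm of the rind-brushing machine

## Task

Lock the brush arm of the rind-brushing machine: put the red-knobbed pin through the eye at the end of the arm, then, with its tip resting lightly on the index plate, swing the arm in towards the cheese wheel with the pin until the tip drops into the hole hidden under the locking plate. Push the pin fully home, collar down on the arm, and let go. Never press or drag the pin hard on the index plate, and leave the cheese wheel and the things lying on the bench alone.

Things in the scene. Friction and masses are not known exactly. Their poses are not given: they have to be found in the camera images.
- pin_knob (a point): Centre of the red upright cylindrical knob of the loose locking pin (about 100 g): 24 mm in diameter, 38 mm tall, gripped round its sides at any yaw. It is 24 mm above the collar's underside and 74 mm above the tip; z runs up the pin. The pin starts standing upright in its white rest.
- pin_collar (a point): Centre of the underside of the pin's metal collar (30 mm in diameter, 5 mm thick, right under the knob). The shank below it is 12 mm in diameter and 50 mm long. Home means that this underside sits on the locking plate.
- pin_tip (a point): Centre of the pin's 6 mm flat tip, 50 mm below the collar's underside. The last 9 mm of the shank are a bullet nose tapering from 12 mm to 6 mm.
- eye (a point): Centre of the eye, a 13.5 mm hole chamfered 1.5 mm, at the top face of the locking plate: a flat grey metal plate 84 mm wide, 70 mm along the arm and 8 mm thick, at the free end of the swing arm. y points along the arm from pivot to eye. Nothing is higher than the plate within 65 mm of the eye; the arm's brush motor, 58 mm above the plate, is 160 mm away.
- machine: The machine: steel housing 420 x 420 x 50 mm, origin at its underside's centre, fixed. It carries a steel index plate, 10 mm thick, under the locking plate; its top face is 14 mm below the eye, so the tip stops on it when 14 mm down in the eye. In it is one hole, 14 mm, chamfered 1.5 mm, right through, with an 18 mm hole in the arm's lower fork plate and free space below.
- swing_pivot (a point): The arm's vertical pivot axis at the eye's height, 270 mm from the eye and just as far from the hidden hole. The hole is not measured: it lies 8 to 28 mm along the eye's arc from the eye's start, clockwise from above (in towards the wheel). The arm swings level, stays where left, needs about 1.5 N at the eye, and can go 43 mm inwards, 16 mm outwards to its stops.
- cheese_wheel: The cheese wheel, 250 mm in diameter and 75 mm tall, fixed on the machine's turntable beside the arm; origin at the centre of its underside, its top about 17 mm below the eye. Not to be touched.
- pin_rest: White plastic block, 60 x 60 mm and 56 mm high, fixed on the bench; origin at its underside's centre. The pin stands in its plain 14 mm hole, collar on the block's top, 50 mm of shank inside: lift it straight up.
- brine_bowl: Bystander: loose steel bowl, 120 mm across and 50 mm high, on the bench; origin at the centre of its underside.
- rind_brush_mid (a point): Bystander: loose wooden hand brush, 50 x 150 mm and 42 mm high (long along its y); this is its centre.
- wrench: Bystander: loose steel wrench, 150 mm long, lying on the bench along its x.
- small_cheese: Bystander: loose small cheese, 108 mm in diameter and 44 mm tall, on the bench; origin at the centre of its underside.

How it is judged:
By the outcome, as a careful person would: the job done as asked, in the order asked, and still so for the second after the job is handed in, with the robot touching nothing.
It also fails if it takes over 64 s, if anything falls off the work surface, if the arm or the gripper's body presses on something with over 40 N, if the wrist force passes 120 N, or if a joint passes its speed limit or range.

## Robot

A 7-joint arm with a two-finger parallel gripper is mounted at the origin on the work surface. World frame = base frame: x ahead of the robot, y to its left, z up, the work surface at z = 0. Lengths are in mm, angles in rad, forces in N, time in s.
With the tool pointing down it reaches from about 350 to 900 mm from the base axis. Payload 8.1 kg.
Tool frame: the origin (TCP) lies on the centre line of the jaws, within the pads' length; the fingertips stand 19 mm ahead of it and the grasp point (between the pads) is the TCP; z points along the fingers, y is the line along which they close (so a half turn about z gives the same grasp; the last joint's range is limited). The gripper opens to 92 mm and grips with 3 to 60 N. Pads are 19 mm wide; open, the fingers measure 130 mm over their backs; the gripper's body (75 mm by 190 mm) begins 47 mm behind the grasp point.
Start: joints at [1.144, 0.434, 0.025, 1.573, -0.012, 1.134, -0.075], TCP at [198.834, -592.542, 245.742] pointing down, gripper open.
Joint ranges: [-2.62, 2.62], [-0.44, 2.09], [-1.27, 1.32], [0.08, 2.57], [-1.32, 4.46], [0.12, 2], [-2.74, 2.74]. Speed limits (rad/s): [2.22, 2.22, 3.01, 3.01, 3.14, 3.14, 3.14].

## Interface

Orientations are given as a unit quaternion [x, y, z, w].
In Python, from station import bot gives the robot as it stands. The module is installed in compiled form; this text tells all that it offers.
- The arm moves only by the shell command python3 -m crank 'ROWS'. ROWS is text: rows parted by semicolons, each of 7 numbers parted by spaces: the turn, a rotation vector about the tool's x, y, z as a fraction of full scale, then the shift along the tool's x, y, z as a fraction of full scale, then the closure, from -1 (fully open) to 1 (shut). A call has 1 to 20 rows; each row is the pose to reach, as a shift and turn from the pose commanded when the call began, along the tool's axes at that moment; what a row does not reach only later rows make up. Full scale, the value 1, is 0.1 m for a shift and pi/4 rad for a turn. A row lasts 1/8 s, in which the tool goes at most 62.5 mm and 10.7 degrees, less where a joint would pass 70% of its speed; a pose out of reach is approached as far as the arm can. A call with a number of a shift or a turn outside -1 to 1 is refused whole. A call with a gripper value outside its range is refused whole. The fingers move at their own pace and stop on an object; the grip force is fixed at half the most. Time passes only in rows, so rows that repeat a pose let the fingers close. It gives the time, the measured TCP pose, the force, the opening and the grip force at its end, in the units of the state.
- bot.observe(): the state, without advancing time (a new reading comes with each control period).
- bot.get_image(name): name is "scene" or "top" or "wrist"; returns the picture (420x560x3 uint8, red, green, blue); there is no depth.
- bot.camera_info(name): a dict with "camera_matrix" (3x3 intrinsics, pixels), "T" (4x4, takes a point from camera to world coordinates). Camera axes: x right, y down, z forward; pixel columns grow to the right and rows downward; lengths in mm; the calibration is good to about 2 mm. A picture is of the moment at which its call begins: read the wrist's pose just before it. camera_info takes no time and is no camera call; for the wrist camera it gives the pose at the moment of the call.
- bot.sign_off(): hands the job in; it is judged then, once.
Trained networks look in the newest picture that a camera, given by its name, has taken for a name from the list of things; names that differ only in an ending like _2 or _b are one class to them, and where a whole thing is asked for, a point or a joint stands for the part that bears it (a point fixed in the world has none). Each returns a list of dicts, best first, with "confidence" (0 to 1); they miss things now and then, are a little off and sometimes report something else, mostly with a low value. They report only what shows in the picture. A call takes as long as a camera call.
- bot.spot_in(label, camera): "at" ([x, y, z] in mm, in world coordinates, good to about 4 mm: the middle of the surface that is visible of it).
- bot.masks_of(label, camera): "region" (420x560 bool, what is visible of it).
- bot.tip_of(label, camera): "at" ([x, y, z] in mm, in world coordinates, good to about 4 mm: a listed point, or the origin of a listed thing).
The state is a dict: "time": time; "joints": joint angles; "joint_vel": joint speeds; "joint_efforts": joint torques, N m; "eef_pos": TCP position; "tcp_rot": TCP orientation; "ft_force": force on the tool from outside, world axes, zero at the start; "moment": the same for the moment, N m; "finger_gap": finger opening in mm; "grasp_force": force on a finger pad.
Only numpy, scipy, OpenCV 4.12 (cv2) and the standard library are available. Lean on these libraries where they do the work, as an engineer would, in place of code of your own. Each camera call takes 0.05 s, during which the arm holds its last target. There are 200 camera calls.

## Working session

There is one attempt and no reset: what is moved stays moved. The work goes in short steps, Python scripts to look and compute and a shell command to move; the robot and the scene stay as the last step left them, time stands still between calls to the robot, and variables do not carry over. Pictures are saved under pics/ and viewed, at most 10 in all, crops included, and the job is handed in when it is done.

```bash
mkdir -p pics; cat > h.py <<'E'
import numpy as np, cv2
from station import bot
from scipy.spatial.transform import Rotation as R
def save(cam,name):
    im=bot.get_image(cam); cv2.imwrite('pics/'+name,im[:,:,::-1]); return im
def st():
    s=bot.observe(); print('t',s['time'],'p',np.round(s['eef_pos'],1),'F',np.round(s['ft_force'],1),'gap',round(s['finger_gap'],1),'gf',s['grasp_force']); return s
def totool(d):
    return R.from_quat(bot.observe()['tcp_rot']).inv().apply(d)/100
E
python3 - <<'E'
from h import *
s=st(); print(R.from_quat(s['tcp_rot']).as_matrix().round(3))
a=save('scene','s1.png'); b=save('top','t1.png')
for cam in ['scene','top']:
  for l in ['pin_knob','pin_collar','eye','swing_pivot','machine','cheese_wheel','pin_rest','brine_bowl','rind_brush_mid','wrench','small_cheese']:
    r=bot.tip_of(l,cam)
    print(cam,l,[(np.round(x['at'],0).tolist(),round(x['confidence'],2)) for x in r[:2]])
cv2.imwrite('pics/both.png',cv2.resize(np.hstack([a,b])[:,:,::-1],(800,300)))
E
```

```text
t 0.0 p [ 198.6 -592.1  244.9] F [0.5 0.  0.5] gap 92.0 gf 0.0
[[ 0.948  0.318 -0.001]
 [ 0.318 -0.948  0.001]
 [-0.    -0.002 -1.   ]]
scene pin_knob [([485.0, -312.0, 76.0], 0.77)]
scene pin_collar [([482.0, -314.0, 54.0], 0.7), ([478.0, -316.0, -2.0], 0.36)]
scene eye [([560.0, 224.0, 163.0], 0.59)]
scene swing_pivot [([565.0, -41.0, 162.0], 0.94), ([724.0, 63.0, 74.0], 0.17)]
scene machine []
scene cheese_wheel [([723.0, 63.0, 74.0], 0.62)]
scene pin_rest [([479.0, -317.0, 0.0], 0.68)]
scene brine_bowl [([407.0, 464.0, -4.0], 0.69)]
scene rind_brush_mid [([482.0, -316.0, 55.0], 0.69), ([316.0, 252.0, 23.0], 0.66)]
scene wrench [([479.0, -318.0, -3.0], 0.58)]
scene small_cheese [([660.0, -367.0, 4.0], 0.57)]
top pin_knob [([474.0, -313.0, 81.0], 0.5)]
top pin_collar [([480.0, -310.0, 56.0], 0.69)]
top eye [([563.0, 233.0, 166.0], 0.66)]
top swing_pivot [([562.0, -41.0, 163.0], 0.88)]
top machine []
top cheese_wheel [([725.0, 68.0, 67.0], 0.7)]
top pin_rest [([484.0, -315.0, -4.0], 0.91), ([657.0, -371.0, 3.0], 0.5)]
top brine_bowl [([411.0, 467.0, -1.0], 0.72), ([304.0, -238.0, 3.0], 0.32)]
top rind_brush_mid [([311.0, 257.0, 21.0], 0.86)]
top wrench [([308.0, -240.0, 5.0], 0.69)]
top small_cheese [([657.0, -370.0, 2.0], 0.96)]
```

View pics/s1.png

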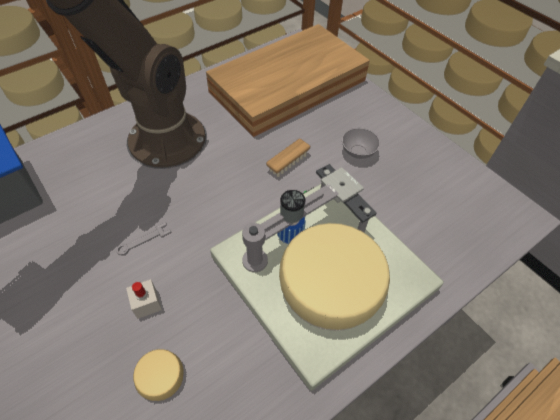

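View pics/t1.png

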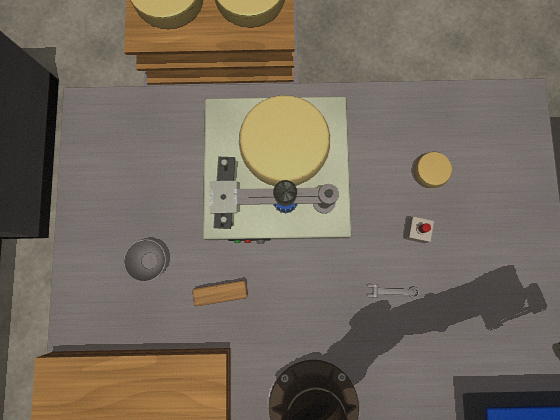

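Pin at about (481,-313), pixel (139,290) in the scene picture. Eye at about (562,229,164), pixel (342,184), with the arm along +y, so inward is +x. The networks agree with the pictures, so I'm moving over the pin.

```bash

python3 -m crank '0 0 0 0.45 -0.2 0 -1;0 0 0 0.9 -0.44 0 -1;0 0 0 0.9 -0.44 0 -1'
python3 -m crank '0 0 0 0.45 -0.2 0 -1;0 0 0 0.9 -0.44 0 -1;0 0 0 0.9 -0.44 0 -1'
python3 -m crank '0 0 0 0.45 -0.2 0 -1;0 0 0 0.9 -0.44 0 -1;0 0 0 0.9 -0.44 0 -1'
python3 -m crank '0 0 0 0.45 -0.2 0 -1;0 0 0 0.6 -0.44 0 -1;0 0 0 0.6 -0.44 0 -1;0 0 0 0.6 -0.44 0 -1'
python3 - <<'E'
from h import *
s=st(); print(R.from_quat(s['tcp_rot']).as_matrix().round(3))
im=save('wrist','w1.png')
for l in ['pin_knob','pin_collar','pin_rest']:
    r=bot.tip_of(l,'wrist'); print(l,[(np.round(x['at'],1).tolist(),round(x['confidence'],2)) for x in r[:2]])
# knob from red blob in wrist and top
for c in ['wrist','top','scene']:
    m=bot.masks_of('pin_knob',c)
    if c!='wrist': bot.get_image(c)
    ci=bot.camera_info(c);K=np.array(ci['camera_matrix']);T=np.array(ci['T'])
    if m:
        g=m[0]['region'];v,u=np.nonzero(g);p=[u.mean(),v.mean()]
        d=T[:3,:3]@np.linalg.inv(K)@[*p,1];o=T[:3,3]
        print(c,p,g.sum(),[(o+d*(z-o[2])/d[2]).round(1).tolist() for z in (80,99)],o.round(0))
E
```

```text
time: 1.58
eef_pos: [274.4, -518.9, 245.9]
tcp_rot: [0.986, 0.165, 0.001, -0.001]
ft_force: [-1.0, -0.9, -0.7]
finger_gap: 92.0
grasp_force: 0.0
time: 1.95
eef_pos: [344.8, -449.0, 246.0]
tcp_rot: [0.986, 0.164, 0.001, -0.0]
ft_force: [-0.4, -0.7, 0.0]
finger_gap: 91.7
grasp_force: 0.0
time: 2.33
eef_pos: [415.5, -379.0, 245.8]
tcp_rot: [0.986, 0.164, 0.001, -0.0]
ft_force: [0.3, 0.3, -0.0]
finger_gap: 91.8
grasp_force: 0.0
time: 2.82
eef_pos: [454.6, -322.8, 245.8]
tcp_rot: [0.987, 0.16, -0.0, 0.001]
ft_force: [0.2, 0.1, -0.9]
finger_gap: 91.7
grasp_force: 0.0
t 2.825 p [ 454.6 -322.8  245.8] F [ 0.2  0.1 -0.9] gap 91.7 gf 0.0
[[ 0.949  0.316 -0.001]
 [ 0.316 -0.949 -0.001]
 [-0.001  0.001 -1.   ]]
pin_knob [([477.7, -314.0, 81.2], 0.91)]
pin_collar [([483.0, -316.5, 55.6], 0.82)]
pin_rest [([482.0, -316.3, 56.0], 0.66), ([479.1, -315.9, 4.2], 0.56)]
wrist [np.float64(272.0875912408759), np.float64(167.31143552311437)] 822 [[482.3, -312.8, 80.0], [484.7, -312.0, 99.0]] [ 520. -301.  385.]
top [np.float64(275.4303951938421), np.float64(177.86623486341875)] 10653 [[629.4, 91.6, 80.0], [625.0, 91.1, 99.0]] [ 370.   66. 1207.]
scene [np.float64(138.9904761904762), np.float64(290.66190476190474)] 210 [[483.6, -314.5, 80.0], [494.5, -314.7, 99.0]] [1006. -322.  990.]
```

View pics/w1.png

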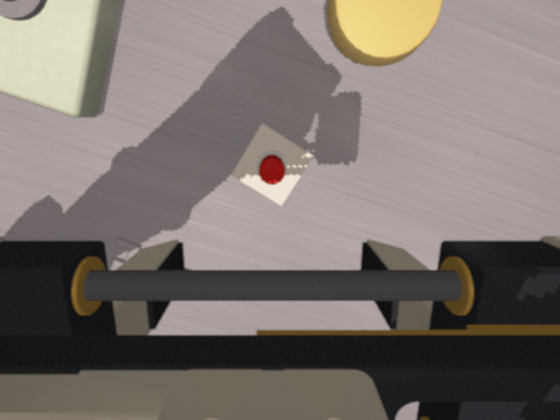

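Red knob at pixel (272,168), standing in its rest. Wrist and scene rays agree on (483,-313). Next I centre and go half way down.

```bash

python3 -m crank '0 0 0 0.3 0 0.3 -1;0 0 0 0.3 0 0.6 -1;0 0 0 0.3 0 0.9 -1;0 0 0 0.3 0 0.9 -1' >/dev/null
python3 - <<'E'
from h import *
s=st(); print(s['joints'])
im=save('wrist','w2.png')
ci=bot.camera_info('wrist');K=np.array(ci['camera_matrix']);T=np.array(ci['T'])
for l in ['pin_knob']:
    r=bot.tip_of(l,'wrist'); print(l,[(np.round(x['at'],1).tolist(),round(x['confidence'],2)) for x in r[:2]])
hsv=cv2.cvtColor(im,cv2.COLOR_RGB2HSV);g=((hsv[...,0]<8)|(hsv[...,0]>172))&(hsv[...,1]>150)&(hsv[...,2]>60)
n,lab,stt,cen=cv2.connectedComponentsWithStats(g.astype(np.uint8));i=1+stt[1:,4].argmax();print(stt[i],cen[i])
for p in (cen[i],):
    d=T[:3,:3]@np.linalg.inv(K)@[*p,1];o=T[:3,3]
    print([(o+d*(z-o[2])/d[2]).round(1).tolist() for z in (80,95,99)],o.round(0))
E
```

```text
t 3.775 p [ 482.8 -310.4  153.8] F [ 0.4 -0.6 -0. ] gap 92.0 gf 0.0
[ 0.55802747  0.45185194 -0.10979456  1.79866731  0.06097311  0.89885417
 -0.82593923]
pin_knob [([478.3, -314.0, 79.9], 0.96)]
[ 260  210   34   47 1302] [276.34715822 233.39554531]
[[479.6, -315.6, 80.0], [484.5, -313.8, 95.0], [485.7, -313.3, 99.0]] [ 549. -290.  295.]
```

View pics/w2.png

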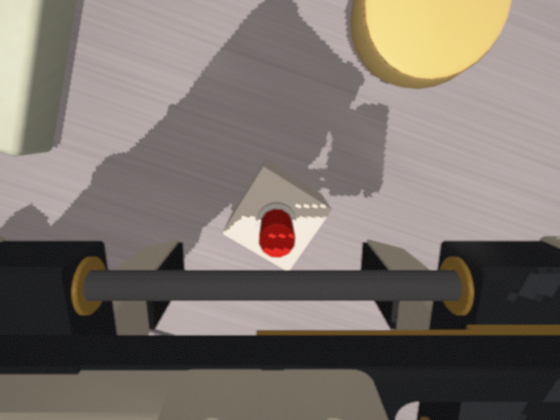

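The knob is at pixel (276,233), and its silhouette centre at z=80 gives about (480.5,-314.5). So I correct by about -3/+3 mm, descend and grip.

```bash

python3 -m crank '0 0 0 -0.03 0.03 0.1 -1;0 0 0 -0.03 0.03 0.4 -1;0 0 0 -0.03 0.03 0.65 -1;0 0 0 -0.03 0.03 0.7 -1;0 0 0 -0.03 0.03 0.7 -1;0 0 0 -0.03 0.03 0.7 1;0 0 0 -0.03 0.03 0.7 1;0 0 0 -0.03 0.03 0.7 1;0 0 0 -0.03 0.03 0.7 1;0 0 0 -0.03 0.03 0.7 1;0 0 0 -0.03 0.03 0.7 1' 
python3 -c "
from h import *
s=bot.observe();print(s['moment'])
save('wrist','w3.png');print(bot.tip_of('pin_knob','wrist')[:1])"
```

```text
time: 5.25
eef_pos: [482.2, -315.0, 85.7]
tcp_rot: [0.987, 0.161, -0.0, -0.0]
ft_force: [0.1, -0.1, 0.5]
finger_gap: 36.7
grasp_force: 0.0
[0.01188166 0.00797227 0.03700005]
[{'at': [477.0, -313.8, 78.5], 'confidence': 0.98}]
```

View pics/w3.png

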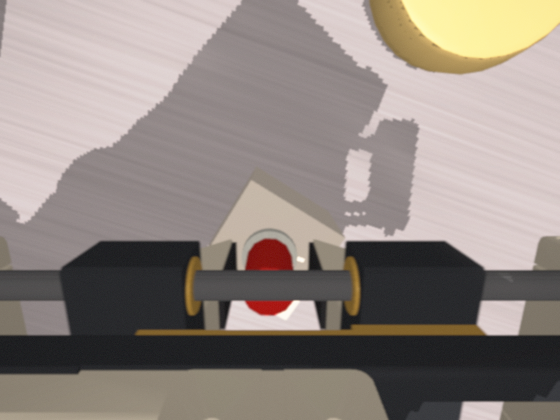

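Fingers straddle the knob at pixel (269,277) and are still closing. I shift 2 mm back and finish the closure.

```bash

python3 -m crank '0 0 0 -0.02 0.0 0.01 0;0 0 0 -0.02 0 0.01 1;0 0 0 -0.02 0 0.01 1;0 0 0 -0.02 0 0.01 1;0 0 0 -0.02 0 0.01 1'
python3 -c "
from h import *
st();print(bot.observe()['joints'])"
```

```text
time: 5.98
eef_pos: [480.2, -315.2, 84.7]
tcp_rot: [0.987, 0.161, -0.0, -0.0]
ft_force: [-1.1, 1.8, 2.6]
finger_gap: 23.1
grasp_force: 30.0
t 5.975 p [ 480.2 -315.2   84.7] F [-1.1  1.8  2.6] gap 23.1 gf 30.000478327274323
[ 0.56199402  0.53792815 -0.10351368  1.86097587  0.07769876  0.74712557
 -0.83096132]
```

Gripped (24 mm knob, 30 N). Next I lift straight up, then turn the tool so that its closing axis lies along world x, the swing direction.

```bash

python3 -m crank '0 0 0 0 0 -0.2 1;0 0 0 0 0 -0.5 1;0 0 0 0 0 -0.8 1;0 0 0 0 0 -0.8 1'
python3 -m crank '0 0 -0.2 0 0 -0.3 1;0 0 -0.4 0 0 -0.6 1;0 0 -0.6 0 0 -0.8 1;0 0 -0.8 0 0 -0.8 1;0 0 -0.8 0 0 -0.8 1' 
python3 -m crank '0 0 -0.2 0 0 -0.3 1;0 0 -0.4 0 0 -0.6 1;0 0 -0.6 0 0 -0.8 1;0 0 -0.8 0 0 -0.8 1;0 0 -0.8 0 0 -0.8 1;0 0 -0.8 0 0 -0.8 1' 
python3 -c "
from h import *
s=st();print(s['joints'],R.from_quat(s['tcp_rot']).as_matrix().round(3), R.from_quat(s['tcp_rot']).as_matrix()[:,0])"
```

```text
time: 6.48
eef_pos: [481.8, -316.6, 166.9]
tcp_rot: [0.987, 0.161, 0.002, 0.002]
ft_force: [0.2, -0.2, -1.8]
finger_gap: 23.4
grasp_force: 30.0
time: 7.1
eef_pos: [480.0, -315.7, 243.7]
tcp_rot: [0.889, 0.458, -0.0, -0.0]
ft_force: [0.1, 0.0, -0.4]
finger_gap: 23.3
grasp_force: 30.0
time: 7.85
eef_pos: [480.1, -315.5, 323.8]
tcp_rot: [0.706, 0.709, -0.0, -0.001]
ft_force: [-0.7, 1.0, -1.3]
finger_gap: 23.4
grasp_force: 30.0
t 7.85 p [ 480.1 -315.5  323.8] F [-0.7  1.  -1.3] gap 23.4 gf 29.998734891414642
[ 0.76531921  0.33055078 -0.37666799  1.55417553  0.12462018  1.28217508
  0.37585434] [[-0.004  1.    -0.001]
 [ 1.     0.004  0.001]
 [ 0.001 -0.001 -1.   ]] [-4.37069105e-03  9.99990125e-01  8.04003216e-04]
```

```bash

python3 -m crank '0 0 0 0.5 0 0 1;0 0 0 1 0 0 1;0 0 0 1 0 0 1' >/dev/null
python3 -m crank '0 0 0 0.5 0 0 1;0 0 0 1 0 0 1;0 0 0 1 0 0 1' >/dev/null
python3 -m crank '0 0 0 0.5 0 0 1;0 0 0 1 0 0 1;0 0 0 1 0 0 1' >/dev/null
python3 -m crank '0 0 0 0.5 0 0 1;0 0 0 1 0 0 1;0 0 0 1 0 0 1' >/dev/null
python3 -m crank '0 0 0 0.5 0 0 1;0 0 0 0.8 0.4 0 1;0 0 0 0.8 0.4 0 1;0 0 0 0.8 0.4 0 1' 
python3 - <<'E'
from h import *
s=st();print(s['joints'])
im=save('wrist','w4.png')
for l in ['eye','swing_pivot','pin_tip','pin_knob']:
    r=bot.tip_of(l,'wrist'); print(l,[(np.round(x['at'],1).tolist(),round(x['confidence'],2)) for x in r[:2]])
ci=bot.camera_info('wrist');print(np.array(ci['T']).round(3),np.array(ci['camera_matrix']).round(1))
E
```

```text
time: 9.85
eef_pos: [516.3, 162.7, 323.9]
tcp_rot: [0.705, 0.709, -0.001, -0.0]
ft_force: [-0.2, -0.8, -1.1]
finger_gap: 23.5
grasp_force: 30.0
t 9.85 p [516.3 162.7 323.9] F [-0.2 -0.8 -1.1] gap 23.5 gf 29.998813569545746
[ 0.08723556  0.31472678 -0.64667401  1.61585095  0.19635167  1.27872718
 -0.58628732]
eye [([566.7, 227.4, 163.3], 0.81)]
swing_pivot []
pin_tip [([517.5, 160.1, 243.4], 0.79)]
pin_knob [([512.5, 164.2, 320.3], 0.85)]
[[ 1.00000e+00  7.00000e-03  3.00000e-03  5.15061e+02]
 [ 8.00000e-03 -9.67000e-01 -2.54000e-01  2.31423e+02]
 [ 1.00000e-03  2.54000e-01 -9.67000e-01  4.64104e+02]
 [ 0.00000e+00  0.00000e+00  0.00000e+00  1.00000e+00]] [[327.9   0.  272.2]
 [  0.  327.9 209.5]
 [  0.    0.    1. ]]
```

View pics/w4.png

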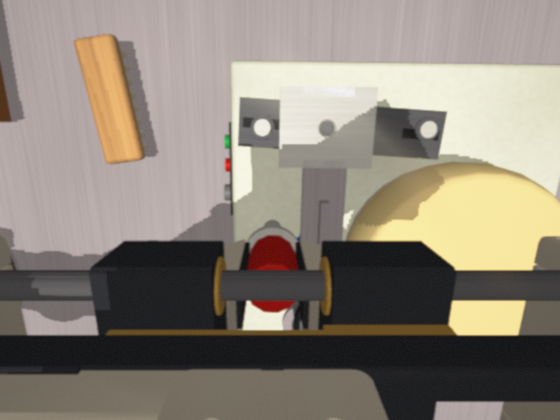

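The eye is at pixel (327,128), the knob and collar centred at column 273. The pin axis lies within about 1 mm of the TCP. Next I refine the eye position with rays.

```bash
python3 - <<'E'
from h import *
def eye(cam,im,u,v,r,z=163.5):
    g=cv2.cvtColor(im,cv2.COLOR_BGR2GRAY).astype(float)
    w=g[v-r:v+r+1,u-r:u+r+1]; t=(w.min()+np.median(w))/2; m=w<t
    yy,xx=np.nonzero(m); p=[u-r+xx.mean(),v-r+yy.mean()]
    ci=bot.camera_info(cam);K=np.array(ci['camera_matrix']);T=np.array(ci['T'])
    d=T[:3,:3]@np.linalg.inv(K)@[*p,1];o=T[:3,3]
    print(cam,np.round(p,1),m.sum(),(o+d*(z-o[2])/d[2]).round(1))
eye('wrist',cv2.imread('pics/w4.png'),327,128,13)
eye('scene',cv2.imread('pics/s1.png'),342,184,5)
eye('top',cv2.imread('pics/t1.png'),224,197,5)
E
```

```text
wrist [327.9 130.9] 231 [565.1 225.4 163.5]
scene [341.8 183.6] 14 [564.  226.2 163.5]
top [223.  196.3] 22 [564.3 225.6 163.5]
```

```bash

python3 -m crank '0 0 0 0.3 0.25 0 1;0 0 0 0.63 0.485 0 1;0 0 0 0.63 0.485 0.2 1;0 0 0 0.63 0.485 0.5 1;0 0 0 0.63 0.485 0.74 1;0 0 0 0.63 0.485 0.74 1;0 0 0 0.63 0.485 0.74 1' 
python3 - <<'E'
from h import *
s=st();print(s['joints'])
a=save('wrist','w5.png');b=save('scene','s5.png')
x=cv2.resize(b[120:260,250:450],(600,420));
cv2.imwrite('pics/c5.png',np.hstack([cv2.resize(a,(400,300)),cv2.resize(x,(400,300))])[:,:,::-1])
for c in ('wrist','scene'):
  for l in ['eye','pin_tip','pin_knob']:
    r=bot.tip_of(l,c); print(c,l,[(np.round(x['at'],1).tolist(),round(x['confidence'],2)) for x in r[:1]])
E
```

```text
time: 10.98
eef_pos: [564.1, 228.3, 251.9]
tcp_rot: [0.704, 0.71, 0.001, 0.0]
ft_force: [0.3, -0.1, -1.3]
finger_gap: 23.5
grasp_force: 30.0
t 10.975 p [564.1 228.3 251.9] F [ 0.3 -0.1 -1.3] gap 23.5 gf 29.99883323907852
[-0.04857608  0.47947514 -0.62593092  1.56843286  0.29591469  1.18860098
 -0.72253395]
wrist eye [([568.9, 227.1, 163.9], 0.55)]
wrist pin_tip [([566.1, 229.1, 171.7], 0.88)]
wrist pin_knob []
scene eye [([562.6, 224.6, 164.1], 0.94)]
scene pin_tip [([566.7, 229.8, 172.9], 0.63)]
scene pin_knob [([568.1, 230.0, 247.9], 0.6)]
```

View pics/c5.png

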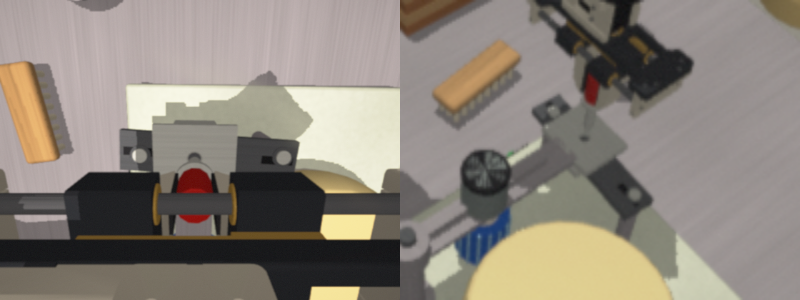

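The pin hangs just above the plate, with its tip near the eye (scene pixel about (341,184)). I zoom in and compare with predicted projections.

```bash
python3 - <<'E'
from h import *
a=cv2.imread('pics/w5.png');b=cv2.imread('pics/s5.png')
def P(c,p):
    ci=bot.camera_info(c);K=np.array(ci['camera_matrix']);T=np.linalg.inv(np.array(ci['T']))
    q=K@(T[:3,:3]@np.array(p,float)+T[:3,3]);return q[:2]/q[2]
for c in('wrist','scene'):
    for n,p in dict(eye=[564.4,225.8,163.5],tip0=[564.4,225.8,172.5],tip_now=[564.1,228.3,172.5],tipx=[574.4,225.8,172.5]).items(): print(c,n,P(c,p).round(1))
x=cv2.resize(b[155:205,315:365],(500,500),interpolation=cv2.INTER_CUBIC)
y=cv2.resize(a[190:270,230:310],(500,500),interpolation=cv2.INTER_CUBIC)[:, :300]
cv2.imwrite('pics/c6.png',np.hstack([x,y]))
E
```

```text
wrist eye [272.8 223.9]
wrist tip0 [272.9 227.7]
wrist tip_now [272.5 224.3]
wrist tipx [287.2 227.9]
scene eye [341.8 183.8]
scene tip0 [342.3 181.5]
scene tip_now [343. 181.]
scene tipx [345. 184.]
```

View pics/c6.png

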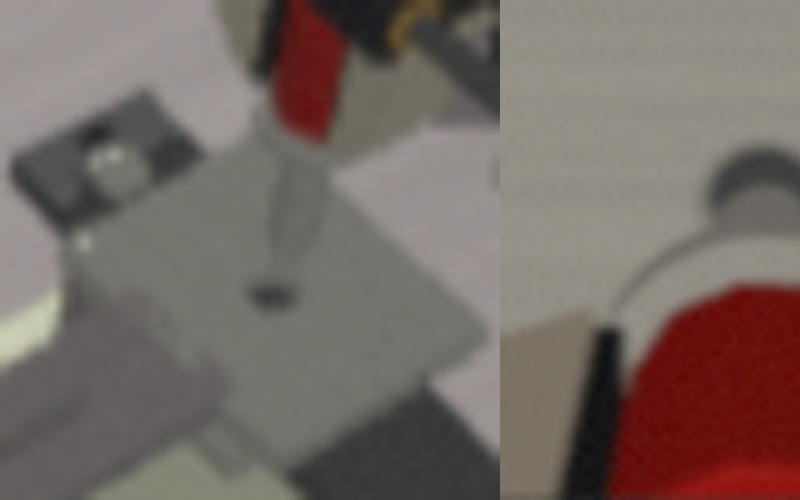

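Tip projects about 2.5–3 mm too far in +y and is well aligned in x. I correct and descend in small steps, watching the force.

```bash

python3 -m crank '0 0 0 -0.03 0 0 1;0 0 0 -0.03 0 0.03 1;0 0 0 -0.03 0 0.06 1;0 0 0 -0.03 0 0.09 1;0 0 0 -0.03 0 0.09 1' 
python3 -m crank '0 0 0 0 0 0.02 1;0 0 0 0 0 0.04 1;0 0 0 0 0 0.04 1' 
python3 -m crank '0 0 0 0 0 0.015 1;0 0 0 0 0 0.03 1;0 0 0 0 0 0.03 1' 
```

```text
time: 12.0
eef_pos: [563.5, 225.2, 241.3]
tcp_rot: [0.704, 0.711, -0.0, -0.0]
ft_force: [0.2, -0.6, -2.1]
finger_gap: 23.7
grasp_force: 30.0
time: 12.38
eef_pos: [563.6, 225.1, 237.5]
tcp_rot: [0.704, 0.71, -0.0, -0.0]
ft_force: [-0.2, 0.2, -1.1]
finger_gap: 23.4
grasp_force: 30.0
time: 12.75
eef_pos: [563.6, 225.2, 234.5]
tcp_rot: [0.704, 0.71, -0.0, -0.0]
ft_force: [0.5, 0.4, -1.6]
finger_gap: 23.1
grasp_force: 30.0
```

```bash

python3 -m crank '0 0 0 0 0 0.01 1;0 0 0 0 0 0.02 1;0 0 0 0 0 0.02 1' 
python3 -m crank '0 0 0 0 0 0.01 1;0 0 0 0 0 0.02 1;0 0 0 0 0 0.02 1' 
python3 -m crank '0 0 0 0 0 0.005 1;0 0 0 0 0 0.01 1;0 0 0 0 0 0.01 1' 
```

```text
time: 13.12
eef_pos: [563.8, 225.3, 232.7]
tcp_rot: [0.704, 0.71, 0.0, -0.0]
ft_force: [-0.3, 0.6, -0.3]
finger_gap: 23.5
grasp_force: 30.0
time: 13.5
eef_pos: [563.7, 225.3, 230.7]
tcp_rot: [0.704, 0.71, 0.0, 0.0]
ft_force: [-0.0, 0.9, -1.2]
finger_gap: 23.4
grasp_force: 30.0
time: 13.88
eef_pos: [563.7, 225.3, 229.7]
tcp_rot: [0.704, 0.71, 0.0, -0.0]
ft_force: [0.2, 0.5, -0.9]
finger_gap: 23.2
grasp_force: 30.0
```

```bash

python3 -m crank '0 0 0 0 0 0.005 1;0 0 0 0 0 0.01 1;0 0 0 0 0 0.01 1' 
python3 -m crank '0 0 0 0 0 0.005 1;0 0 0 0 0 0.01 1;0 0 0 0 0 0.01 1'
python3 - <<'E'
from h import *
b=save('scene','s7.png')[:,:,::-1];a=save('wrist','w7.png')[:,:,::-1]
x=cv2.resize(b[155:205,315:365],(500,500),interpolation=cv2.INTER_CUBIC)
y=cv2.resize(a[190:270,230:310],(500,500),interpolation=cv2.INTER_CUBIC)[:, :300]
cv2.imwrite('pics/c7.png',np.hstack([x,y]))
E
```

```text
time: 14.25
eef_pos: [563.7, 225.2, 228.7]
tcp_rot: [0.704, 0.71, 0.0, 0.0]
ft_force: [0.1, 0.5, -0.2]
finger_gap: 23.4
grasp_force: 30.0
time: 14.62
eef_pos: [563.8, 225.5, 228.5]
tcp_rot: [0.704, 0.711, 0.0, 0.0]
ft_force: [-1.2, -0.1, 6.7]
finger_gap: 23.4
grasp_force: 30.0
```

View pics/c7.png

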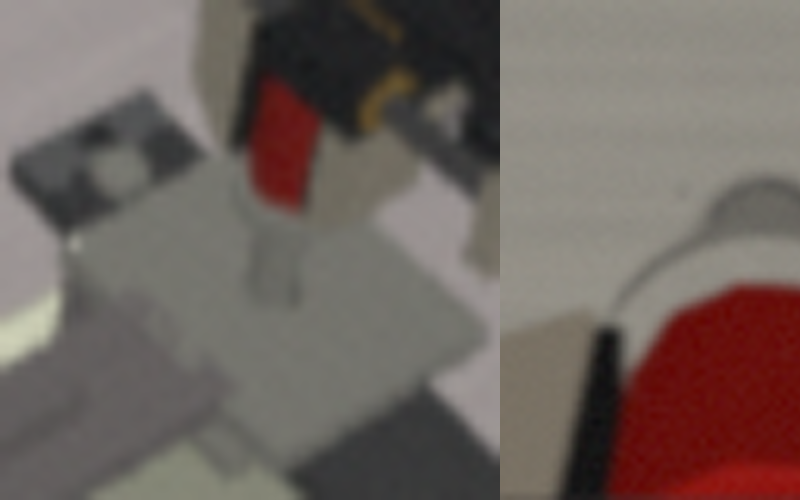

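Tip contact at 228.5, exactly where the index plate should be, and the shank is in the eye. I ease off to a light rest and start the swing (+x, tool y).

```bash

python3 -m crank '0 0 0 0 0 -0.004 1;0 0 0 0 0 -0.004 1' 
python3 -m crank '0 0 0 0 0.01 0 1;0 0 0 0 0.02 0 1;0 0 0 0 0.02 0 1' 
python3 -m crank '0 0 0 0 0.01 0 1;0 0 0 0 0.02 0 1;0 0 0 0 0.02 0 1' 
```

```text
time: 14.98
eef_pos: [563.8, 225.4, 228.6]
tcp_rot: [0.704, 0.71, 0.0, 0.0]
ft_force: [-0.3, 0.6, 6.5]
finger_gap: 23.5
grasp_force: 30.0
time: 15.35
eef_pos: [564.6, 225.5, 228.5]
tcp_rot: [0.703, 0.711, -0.001, -0.001]
ft_force: [-5.1, -0.3, 9.3]
finger_gap: 23.3
grasp_force: 30.0
time: 15.72
eef_pos: [565.6, 225.7, 228.4]
tcp_rot: [0.703, 0.711, -0.001, -0.001]
ft_force: [-8.2, -0.2, 10.9]
finger_gap: 23.4
grasp_force: 30.1
```

Load is growing, so I ease up 1 mm before going on.

```bash

python3 -m crank '0 0 0 0 0 -0.01 1;0 0 0 0 0 -0.01 1;0 0 0 0 0 -0.01 1' 
python3 -c "
from h import *
print(bot.observe()['moment'])"
```

```text
time: 16.1
eef_pos: [567.5, 225.3, 228.7]
tcp_rot: [0.704, 0.711, -0.0, -0.0]
ft_force: [-1.5, 1.5, -0.9]
finger_gap: 23.3
grasp_force: 30.0
[ 0.38097188  0.25864566 -0.01540393]
```

```bash

python3 -m crank '0 0 0 0 0 0.003 1;0 0 0 0 0 0.003 1' 
python3 -m crank '0 0 0 0 0.01 0 1;0 0 0 0 0.02 0 1;0 0 0 0 0.02 0 1' 
```

```text
time: 16.35
eef_pos: [567.7, 225.3, 228.7]
tcp_rot: [0.704, 0.711, -0.0, -0.0]
ft_force: [-2.4, 1.4, -1.6]
finger_gap: 23.7
grasp_force: 30.0
time: 16.73
eef_pos: [569.9, 225.2, 228.7]
tcp_rot: [0.704, 0.71, 0.0, 0.0]
ft_force: [-1.6, 1.2, -1.3]
finger_gap: 23.4
grasp_force: 30.0
```

```bash

python3 -m crank '0 0 0 0 0 0.003 1;0 0 0 0 0 0.003 1' 
python3 -m crank '0 0 0 0 0.01 0 1;0 0 0 0 0.015 0 1;0 0 0 0 0.015 0 1' 
```

```text
time: 16.98
eef_pos: [569.9, 225.3, 228.7]
tcp_rot: [0.704, 0.71, 0.0, 0.0]
ft_force: [-1.0, 1.5, 0.7]
finger_gap: 23.3
grasp_force: 30.0
time: 17.35
eef_pos: [571.0, 225.4, 228.6]
tcp_rot: [0.704, 0.711, -0.0, -0.0]
ft_force: [-4.2, 0.9, 4.2]
finger_gap: 23.3
grasp_force: 30.0
```

```bash

python3 -m crank '0 0 0 -0.001 0.01 0 1;0 0 0 -0.001 0.015 0 1;0 0 0 -0.001 0.015 0 1' |grep -E 'eef|ft_'
python3 -m crank '0 0 0 -0.001 0.01 -0.001 1;0 0 0 -0.001 0.015 -0.001 1;0 0 0 -0.001 0.015 -0.001 1' |grep -E 'eef|ft_'
```

```text
eef_pos: [572.8, 225.2, 228.5]
ft_force: [-3.8, 0.9, 3.6]
eef_pos: [574.5, 225.0, 228.5]
ft_force: [-1.4, 1.5, 1.8]
```

```bash

python3 -m crank '0 0 0 -0.001 0.01 0 1;0 0 0 -0.001 0.015 0 1;0 0 0 -0.001 0.015 0 1' |grep -E 'eef|ft_'
python3 -m crank '0 0 0 -0.001 0.01 0 1;0 0 0 -0.001 0.015 0 1;0 0 0 -0.001 0.015 0 1' |grep -E 'eef|ft_'
```

```text
eef_pos: [575.9, 225.0, 228.5]
ft_force: [-0.9, 1.8, -0.4]
eef_pos: [577.3, 224.9, 228.5]
ft_force: [-1.2, 1.3, -1.0]
```

Contact lost. I probe 0.5 mm down to tell a drop-in from a slight lift.

```bash

python3 -m crank '0 0 0 0 0 0.003 1;0 0 0 0 0 0.005 1' |grep -E 'eef|ft_'
```

```text
eef_pos: [577.3, 224.9, 228.1]
ft_force: [-0.3, 1.4, -0.4]
```

```bash

python3 -m crank '0 0 0 -0.001 0.01 0 1;0 0 0 -0.001 0.02 0 1;0 0 0 -0.001 0.02 0 1' |grep -E 'eef|ft_'
python3 -m crank '0 0 0 -0.001 0.01 0.003 1;0 0 0 -0.001 0.015 0.007 1;0 0 0 -0.001 0.015 0.01 1' |grep -E 'eef|ft_'
```

```text
eef_pos: [579.4, 224.8, 228.1]
ft_force: [-0.3, 0.8, -0.2]
eef_pos: [580.8, 224.8, 227.1]
ft_force: [-0.9, 1.5, -0.0]
```

```bash

python3 -m crank '0 0 0 0 0 0.01 1;0 0 0 0 0 0.02 1;0 0 0 0 0 0.02 1' |grep -E 'eef|ft_'
python3 -m crank '0 0 0 0 0 0.01 1;0 0 0 0 0 0.02 1;0 0 0 0 0 0.02 1' |grep -E 'eef|ft_'
```

```text
eef_pos: [580.7, 224.7, 225.0]
ft_force: [-0.7, 1.3, -1.3]
eef_pos: [580.7, 224.8, 223.0]
ft_force: [-0.9, 0.8, -1.6]
```

```bash

python3 -m crank '0 0 0 0 0 0.01 1;0 0 0 0 0 0.02 1;0 0 0 0 0 0.02 1' |grep -E 'eef|ft_'
python3 -m crank '0 0 0 0 0 0.01 1;0 0 0 0 0 0.02 1;0 0 0 0 0 0.02 1' |grep -E 'eef|ft_'
```

```text
eef_pos: [580.7, 224.8, 221.0]
ft_force: [-0.0, 1.1, -1.4]
eef_pos: [580.5, 224.8, 218.9]
ft_force: [-1.7, 1.4, -0.7]
```

```bash

python3 -m crank '0 0 0 0 0 0.01 1;0 0 0 0 0 0.03 1;0 0 0 0 0 0.03 1' |grep -E 'eef|ft_'
python3 -m crank '0 0 0 0 0 0.02 1;0 0 0 0 0 0.05 1;0 0 0 0 0 0.05 1' |grep -E 'eef|ft_'
python3 -m crank '0 0 0 0 0 0.02 1;0 0 0 0 0 0.05 1;0 0 0 0 0 0.05 1' |grep -E 'eef|ft_'
```

```text
eef_pos: [580.5, 224.8, 215.8]
ft_force: [-1.5, 1.9, -1.3]
eef_pos: [580.5, 224.8, 210.7]
ft_force: [-2.8, 1.9, -3.0]
eef_pos: [580.5, 224.9, 205.7]
ft_force: [-3.6, 1.8, -1.6]
```

```bash

python3 -m crank '0 0 0 0 0 0.02 1;0 0 0 0 0 0.05 1;0 0 0 0 0 0.05 1' |grep -E 'eef|ft_'
python3 -m crank '0 0 0 0 0 0.02 1;0 0 0 0 0 0.05 1;0 0 0 0 0 0.05 1' |grep -E 'eef|ft_'
python3 -m crank '0 0 0 0 0 0.01 1;0 0 0 0 0 0.02 1;0 0 0 0 0 0.02 1' |grep -E 'eef|ft_'
```

```text
eef_pos: [580.5, 224.8, 200.8]
ft_force: [-4.0, 2.8, -2.0]
eef_pos: [580.5, 224.9, 196.0]
ft_force: [-4.6, 3.0, -1.1]
eef_pos: [580.5, 225.0, 194.2]
ft_force: [-5.0, 2.9, 1.3]
```

```bash

python3 -m crank '0 0 0 0 0 0.01 1;0 0 0 0 0 0.01 1' |grep -E 'eef|ft_'
python3 -m crank '0 0 0 0 0 0.01 1;0 0 0 0 0 0.01 1' |grep -E 'eef|ft_'
```

```text
eef_pos: [580.5, 225.0, 193.2]
ft_force: [-4.6, 2.5, 1.4]
eef_pos: [580.5, 225.1, 192.7]
ft_force: [-6.4, 1.9, 5.5]
```

```bash

python3 -m crank '0 0 0 0 0 0.008 1;0 0 0 0 0 0.008 1' |grep -E 'eef|ft_'
```

```text
eef_pos: [580.6, 225.1, 192.6]
ft_force: [-8.9, -0.1, 12.4]
```

Hard stop at 192.6, as predicted for the collar seated (192.5). I relax the preload, open (each finger about 9–20 mm), and go straight up.

```bash

python3 -m crank '0 0 0 0 0 -0.01 1;0 0 0 0 0 -0.01 0;0 0 0 0 0 -0.01 0;0 0 0 0 0 -0.01 0;0 0 0 0 0 -0.01 0;0 0 0 0 0 -0.01 0;0 0 0 0 0 -0.01 0' 
python3 -m crank '0 0 0 0 0 -0.1 0;0 0 0 0 0 -0.3 0;0 0 0 0 0 -0.6 0;0 0 0 0 0 -0.9 0;0 0 0 0 0 -1 0;0 0 0 0 0 -1 0' 
python3 -m crank '0 0 0 -0.3 -0.4 0 0;0 0 0 -0.6 -0.8 0 0;0 0 0 -0.6 -0.8 0 0'
python3 - <<'E'
from h import *
b=save('scene','s8.png')[:,:,::-1];a=save('wrist','w8.png')[:,:,::-1]
for c in ('scene','wrist'):
  for l in ['pin_collar','pin_knob']:
    r=bot.tip_of(l,c); print(c,l,[(np.round(x['at'],1).tolist(),round(x['confidence'],2)) for x in r[:1]])
x=cv2.resize(b[145:215,305:375],(400,400),interpolation=cv2.INTER_CUBIC)
cv2.imwrite('pics/c8.png',np.hstack([x,cv2.resize(a,(400,400))]))
E
```

```text
time: 25.22
eef_pos: [580.7, 224.8, 192.3]
tcp_rot: [0.704, 0.71, -0.0, 0.0]
ft_force: [0.1, 0.2, -0.3]
finger_gap: 45.9
grasp_force: 0.0
time: 25.98
eef_pos: [580.9, 224.9, 292.8]
tcp_rot: [0.704, 0.71, 0.0, 0.0]
ft_force: [0.2, -0.6, -0.5]
finger_gap: 45.9
grasp_force: 0.0
time: 26.35
eef_pos: [498.4, 161.2, 290.9]
tcp_rot: [0.704, 0.71, -0.002, 0.0]
ft_force: [0.6, -0.3, 0.1]
finger_gap: 45.8
grasp_force: 0.0
scene pin_collar [([584.4, 225.9, 166.5], 0.51)]
scene pin_knob [([580.7, 226.6, 185.9], 0.46)]
wrist pin_collar [([581.1, 225.1, 163.9], 0.88)]
wrist pin_knob [([577.7, 229.0, 188.9], 0.58)]
```

View pics/c8.png

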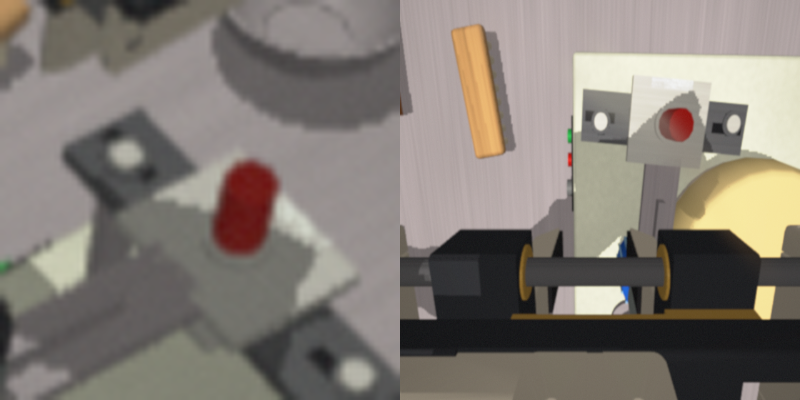

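The pin stands upright in the arm with its collar flush on the plate, red knob at crop (245,207). The collar is at about z=164, the plate height, the arm has swung in, and the gripper is clear. I hand it in.

```bash
python3 -c "
from station import bot
print(bot.sign_off())"
```

```text
the job is handed in; nothing more can be done
None
```

The brush arm is locked and the job is handed in: the pin went through the eye, dropped into the hidden hole about 17 mm along the swing, and sits collar-down on the arm, released and with the gripper clear. Early in the swing the tip load briefly reached about 11 N, so I eased off and finished at roughly 5 N or less; the rest took 26 of the 64 s.

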